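# Clear the carving board with the scraper

## Robot

A 6-joint arm with a two-finger parallel gripper is mounted at the origin on the work surface; the furniture and walls round the work are solid. World frame = base frame: x ahead of the robot, y to its left, z up, the work surface at z = 0. Lengths are in m, angles in degrees, forces in N, time in s.
With the tool pointing down it reaches from about 0.3 to 0.75 m from the base axis. Payload 8.5 kg.
Tool frame: the origin (TCP) lies midway between the tips of the shut fingers; the grasp point (between the pads) lies 19 mm behind it; z points along the fingers, y is the line along which they close (so a half turn about z gives the same grasp; the last joint's range is limited). The gripper opens to 85 mm and grips with 20 to 120 N. Pads are 22 mm wide; open, the fingers measure 114 mm over their backs; the gripper's body (76 mm by 85 mm) begins 54 mm behind the grasp point. The pads swing forward as they close: fully open they stand 13 mm farther back than shut.
Start: joints at [64.784, 21.807, 74.336, -0, 83.858, -12.336], TCP at [0.123, 0.536, 0.192] pointing down, gripper open.
Joint ranges: [-178.18, 178.18], [-50.72, 133.34], [12.68, 142.11], [-81.47, 261.47], [9.98, 163.14], [-165.26, 165.26]. Speed limits (degrees/s): [136.94, 136.94, 180, 180, 180, 180].

## Interface

Orientations are given as a 3x3 rotation matrix whose columns are the frame's x, y, z axes.
In Python, from rig import env gives the robot as it stands. The module is installed in compiled form; this text tells all that it offers.
- The arm moves only by the tool jog_arm, never from a script. Its argument "targets" is a list of rows, each a list of 6 numbers: the shift along the tool's x, y, z in cm, then the turn, a rotation vector about the tool's x, y, z in degrees. A call has 1 to 8 rows; each row is the pose to reach, as a shift and turn from the pose commanded when the call began, along the tool's axes at that moment; what a row does not reach only later rows make up. A row lasts 1/12 s, in which the tool goes at most 41.7 mm and 7.16 degrees, less where a joint would pass 70% of its speed; a pose out of reach is approached as far as the arm can. A call with a gripper value outside its range is refused whole. "hand" is the opening, from 0 (shut) to 1 (fully open), set as the call begins (left out, the last holds). The fingers move at their own pace and stop on an object; "newtons" is the grip in N (left out, the last holds). Time passes only in rows, so rows that repeat a pose let the fingers close. It gives the time, the measured TCP pose, the force, the opening and the grip force at its end, in the units of the state.
- env.observe(): the state, without advancing time (a new reading comes with each control period).
- env.get_image(name): name is "scene" or "top" or "wrist"; returns a dict with "frame" (384x512x3 uint8, red, green, blue), "depth" (384x512 float32, m along the optical axis (not along the pixel's ray), 0 where there is no reading), "fovy" (degrees; the focal length in pixels is half the picture's height over the tangent of half this angle, whatever the lens; pixels are square), "cx", "cy" (the principal point, pixels), "cam_to_world" (4x4, takes a point from camera to world coordinates). Camera axes: x right, y down, z forward; pixel columns grow to the right and rows downward; lengths in m; the calibration is good to about 2 mm. The wrist camera is an equidistant fisheye: a pixel r from the principal point sees the ray r / f radians off the axis. A picture is of the moment at which its call begins.
- env.close_job(): hands the job in; it is judged then, once.
Trained networks look in the newest picture that a camera, given by its name, has taken for a name from the list of things; names that differ only in an ending like _2 or _b are one class to them, and where a whole thing is asked for, a point or a joint stands for the part that bears it (a point fixed in the world has none). Each returns a list of dicts, best first, with "score" (0 to 1); they miss things now and then, are a little off and sometimes report something else, mostly with a low value. They report only what shows in the picture. A call takes as long as a camera call. They do not tell look-alikes from the thing itself.
- env.regions_of(camera, target): "pixels" (384x512 bool, what is visible of it) and "point" ([row, column] in pixels, amid what is visible of it).
The state is a dict: "time_s": time; "q": joint angles; "qvel": joint speeds; "joint_efforts": joint torques, N m; "position": TCP position; "tool_rot": TCP orientation; "ft_force": force on the tool from outside, world axes, zero at the start; "wrist_torque": the same for the moment, N m; "grip_width": finger opening in m; "gripper_force": force on a finger pad.
Only numpy, scipy, OpenCV 4.12 (cv2) and the standard library are available. Lean on these libraries where they do the work, as an engineer would, in place of code of your own. Each camera call takes 0.05 s, during which the arm holds its last target. There are 200 camera calls.

## Task

First turn the suction dial on the dust extractor clockwise until its pointer is at the long mark. Then take the wooden scraper block from its ledge behind the carving board, wipe all five wood chips off the board into the trough at its front with the scraper only (no fingers on the chips), and lay the scraper back in its ledge, standing on its underside as you found it. Leave everything else where it is.

Things in the scene. Friction and masses are not known exactly. Their poses are not given: they have to be found in the camera images.
- board: Fixed plywood carving board, 188 x 176 mm, top (deck and ledge alike) 36 mm above the table. Origin: on the table under the deck's middle. The deck spans x -70 to +68, y -80 to +80 mm between two side rails 8 mm wide, 10 mm high; its front edge (x = -70, robot side) is open, with the trough before it. The ledge is behind the deck.
- ledge (a point): Middle of the ledge on its surface, 36 mm above the table; board axes, at board x +93 mm. It is bounded by strips 4 mm wide and 5 mm high; the pocket inside them is 42 (x) by 126 (y) mm.
- trough (a point): Middle of the trough's floor, 4 mm above the table; board axes, at board x -100 mm. The trough is 60 (x) by 166 (y) mm inside, its outer walls 5 mm thick and 26 mm high (10 mm lower than the deck).
- scraper: Loose wooden scraper block, 160 g: foot 26 (x) by 110 (y) by 22 mm high with a flush steel blade on its -x face, and on top a ridge handle 18 (x) by 80 (y) mm, from z 20 to 58 mm. Origin: middle of its underside, z up. It starts on the ledge with its axes nearly along the board's, blade towards the deck.
- scraper_grip (a point): Grip point of the scraper's handle, 45 mm above its underside; pinch across the scraper's x axis (18 mm).
- dial (a joint): Angle of the suction dial, rad: 0 with the pointer towards the extractor's -x side, growing clockwise seen from above; 1.8 with the pointer (white line on one end of the grip bar) at the long mark. Range 0 to 2.6; stays where it is left.
- dial_grip (a point): On the dial's vertical axis, at the height to grip (97 mm above the table). It turns with the dial: the grip bar is 52 mm long along this point's x axis, 14 mm thick, its top 7 mm higher; the pointer end is -x.
- dial_mark (a point): Middle of the long, broad white mark on the extractor's top, 46 mm from the dial's axis; the other marks are short.
- extractor: Fixed grey dust extractor, 130 x 150 mm, top 60 mm above the table, the dial on top and a short black nozzle on its +y side. Origin: on the table under its middle.
- chip_1: One of five alike loose dark wood chips, 24 x 16 x 7 mm, 10 g, lying on the deck at the start. Origin: middle of its underside.
- chip_2: One of five alike loose dark wood chips, 24 x 16 x 7 mm, 10 g, lying on the deck at the start. Origin: middle of its underside.
- chip_3: One of five alike loose dark wood chips, 24 x 16 x 7 mm, 10 g, lying on the deck at the start. Origin: middle of its underside.
- chip_4: One of five alike loose dark wood chips, 24 x 16 x 7 mm, 10 g, lying on the deck at the start. Origin: middle of its underside.
- chip_5: One of five alike loose dark wood chips, 24 x 16 x 7 mm, 10 g, lying on the deck at the start. Origin: middle of its underside.
- sanding_block: Bystander: plain cork block 42 x 100 x 30 mm without handle. Origin: middle of its underside.
- paint_jar_b: Bystander: round paint jar 63 mm across, 66 mm high. Origin: middle of its underside.
- paint_tin: Bystander: round paint tin 77 mm across and high. Origin: middle of its underside.
There are look-alikes about, which are no part of the job. There is more than one size of the extractor; the job needs the larger.

How it is judged:
By the outcome, as a careful person would: the job done as asked, in the order asked, and still so for the second after the job is handed in, with the robot touching nothing.
It also fails if it takes over 72 s, if anything falls off the work surface, if the arm or the gripper's body presses on something with over 40 N, if the wrist force passes 120 N, or if a joint passes its speed limit or range.

## Working session

There is one attempt and no reset: what is moved stays moved. The work goes in short steps, Python scripts to look and compute and a tool call to move; the robot and the scene stay as the last step left them, time stands still between calls to the robot, and variables do not carry over. Pictures are saved under pics/ and viewed, at most 10 in all, crops included, and the job is handed in when it is done.

Besides the shell and the picture viewer there is one more tool, called after "Emit:" as name(argument=value, ...) on one line, values as JSON. jog_arm: Moves the arm, as the interface text tells. Its arguments: {"type":"object","properties":{"targets":{"type":"array","items":{"type":"array","items":{"type":"number"}}},"hand":{"type":"number"},"newtons":{"type":"number"}},"required":["targets"]}

```bash
mkdir -p pics
cat > h.py <<'E'
import numpy as np, cv2
from rig import env
np.set_printoptions(precision=4,suppress=True)
def cloud(im):
    d=im["depth"];H,W=d.shape;f=H/2/np.tan(np.radians(im["fovy"])/2)
    v,u=np.mgrid[:H,:W].astype(float)
    P=np.dstack([(u-im["cx"])/f*d,(v-im["cy"])/f*d,d,np.ones_like(d)])
    return (P@im["cam_to_world"].T)[...,:3]
def save(n,fr,s=1): cv2.imwrite(n,cv2.resize(fr[...,::-1],None,fx=s,fy=s,interpolation=cv2.INTER_CUBIC))
E
python3 - <<'E'
from h import *
s=env.observe();print(s["time_s"],s["position"],s["tool_rot"])
a=env.get_image("top");b=env.get_image("scene")
save("pics/top.png",a["frame"],1.5);save("pics/scene.png",b["frame"],1.5)
np.savez("top.npz",P=cloud(a),F=a["frame"]);np.savez("scene.npz",P=cloud(b),F=b["frame"])
print(a["cam_to_world"],a["fovy"])
for c,P in(("top",cloud(a)),("scene",cloud(b))):
  for t in["board","scraper","dial","extractor","chip_1","sanding_block"]:
    for r in env.regions_of(c,t):
      m=r["pixels"];p=P[m];print(c,t,round(r["score"],2),np.round(r["point"]),m.sum(),np.median(p,0))
E
```

```text
0.0 [0.1225 0.5358 0.191 ] [[-0.9748  0.2229 -0.0006]
 [ 0.2229  0.9748 -0.0013]
 [ 0.0003 -0.0014 -1.    ]]
[[ 0.0177 -0.9988  0.0447  0.4319]
 [-0.9998 -0.0173  0.0087 -0.0983]
 [-0.0079 -0.0449 -0.999   1.5599]
 [ 0.      0.      0.      1.    ]] 52.47687305940716
top board 0.71 [217. 124.] 293 [0.399  0.4278 0.028 ]
top board 0.69 [216. 173.] 2626 [0.4071 0.2404 0.034 ]
top scraper 0.54 [185. 176.] 158 [0.5155 0.2153 0.0904]
top dial 0.54 [192. 403.] 87 [ 0.4946 -0.6508  0.0637]
top dial 0.44 [159. 287.] 154 [ 0.6175 -0.1984  0.0761]
top extractor 0.95 [158. 282.] 1309 [ 0.6266 -0.1813  0.0603]
top extractor 0.74 [196. 399.] 883 [ 0.4959 -0.6374  0.0465]
top sanding_block 0.72 [216. 122.] 312 [0.4026 0.4287 0.0279]
scene board 0.93 [297. 212.] 4267 [0.3903 0.2517 0.0343]
scene board 0.19 [161. 250.] 119 [ 0.6121 -0.186   0.0788]
scene scraper 0.77 [259. 188.] 477 [0.5097 0.2297 0.0627]
scene dial 0.54 [109. 339.] 73 [ 0.4907 -0.6451  0.0645]
scene dial 0.43 [163. 249.] 157 [ 0.6136 -0.1871  0.0751]
scene extractor 0.95 [118. 341.] 612 [ 0.4875 -0.6219  0.0448]
scene chip_1 0.54 [286. 227.] 34 [0.3662 0.1945 0.0421]
scene chip_1 0.48 [278. 215.] 46 [0.4121 0.2096 0.0423]
scene chip_1 0.4 [311. 203.] 22 [0.3849 0.2989 0.042 ]
scene chip_1 0.36 [292. 192.] 35 [0.4355 0.276  0.0422]
scene sanding_block 0.94 [347. 164.] 559 [0.3924 0.4364 0.0293]
```

View pics/top.png

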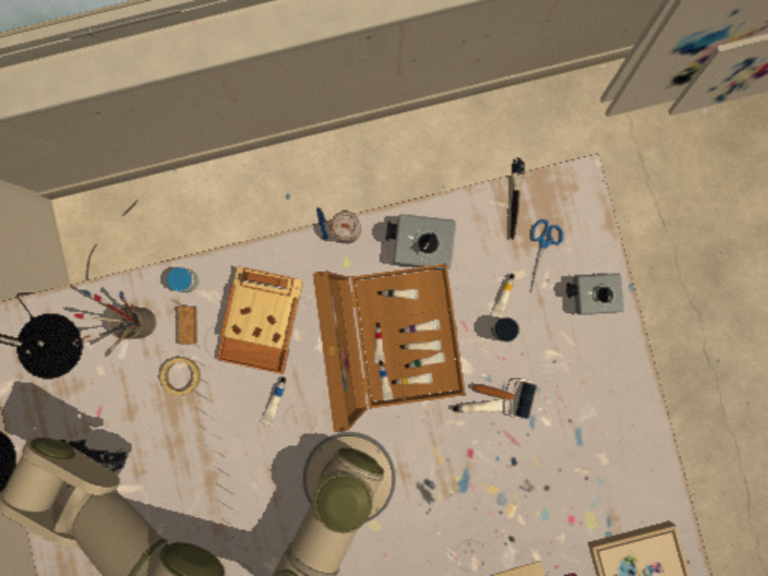

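View pics/scene.png

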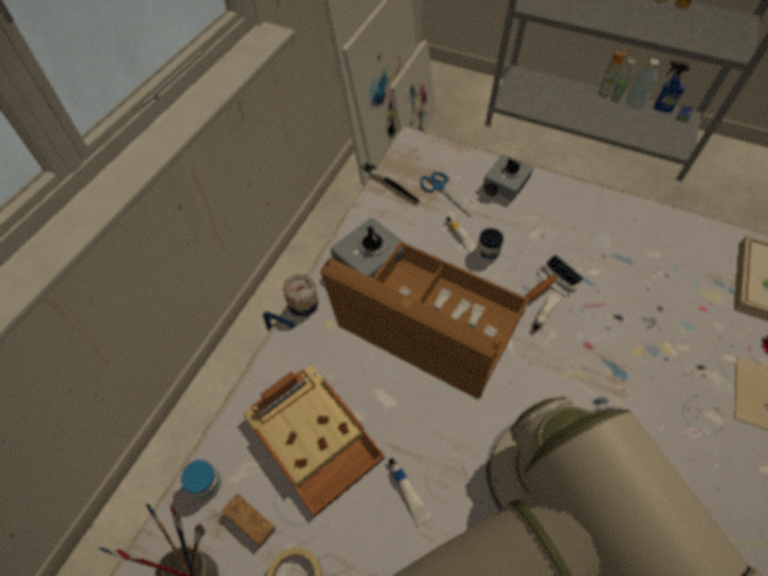

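Run:
```python
from h import *
z=np.load("top.npz");P,F=z["P"],z["F"]
save("pics/ext.png",np.hstack([F[130:190,250:310],F[170:230,370:430]]),6)
def rect(m):
    c,s,a=cv2.minAreaRect(P[m][:,:2].astype(np.float32)*1000);print(c,s,a,m.sum())
X,Y,Z=P[...,0],P[...,1],P[...,2]
rect((abs(Z-.06)<.006)&(X>.52)&(X<.75)&(Y>-.3)&(Y<-.07))
rect((abs(Z-.045)<.006)&(X>.4)&(X<.6)&(Y>-.75)&(Y<-.55))
m=(Z>.02)&(Z<.05)&(X>.25)&(X<.62)&(Y>.12)&(Y<.37);rect(m)
b=(X>.3)&(X<.7)&(Y>-.35)&(Y<.1);print("box zmax",Z[b].max(),P[b&(Z>.1)].min(0),P[b&(Z>.1)].max(0))
```

```text
(608.3787231445312, -174.28382873535156) (174.5917510986328, 163.75213623046875) 84.37366485595703 1003
(497.18536376953125, -636.1397094726562) (99.5490493774414, 134.6726531982422) 5.7744059562683105 600
(403.11663818359375, 237.8201446533203) (182.1612091064453, 275.0551452636719) 78.79761505126953 2094
box zmax 1.5598692911973346 [ 0.3001 -0.2136  0.1   ] [0.6404 0.0648 1.5599]
```

View pics/ext.png

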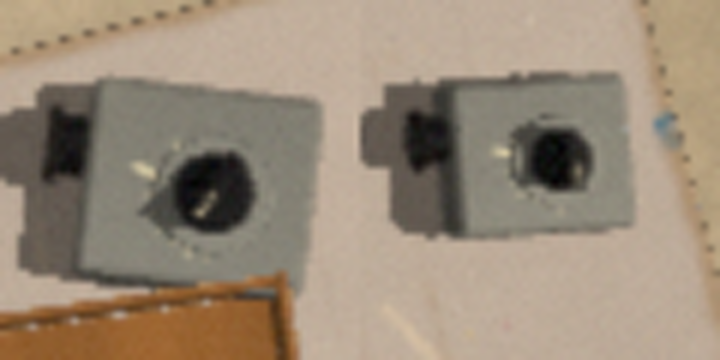

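Two extractors: left in the crop (top px ≈ (283,160), 130x150-ish, base top at 60 mm) and right (top px ≈ (399,196), smaller, top at ~45 mm). The left one is the larger, so it's the job's; its long mark is at crop (143,170), and the pointer is at about (203,205).

Emit:
jog_arm(targets=[[-4, -3, -6, 0, 0, 0], [-8, -6, -10, 0, 0, 0], [-12, -9.5, -12, 0, 0, 0], [-15.5, -13, -13, 0, 0, 0], [-19, -16, -13, 0, 0, 0], [-22, -18.5, -13, 0, 0, 0], [-25, -20.5, -13, 0, 0, 0], [-25, -20.5, -13, 0, 0, 0]])

```text
time_s: 1.37
position: [0.3034, 0.3012, 0.3189]
tool_rot: [[-0.975, 0.222, 0.001], [0.222, 0.975, 0.001], [-0.001, 0.001, -1.0]]
ft_force: [1.1, 0.9, -0.6]
grip_width: 0.0857
gripper_force: 0.0
```

```bash
cat >> h.py <<'E'
def wrist(n=None):
    im=env.get_image("wrist")
    if n: save(n,im["frame"],1.5)
    return im
def wpt(im,u,v,z):
    """world point at height z seen at pixel col u,row v (fisheye)"""
    f=192/np.tan(np.radians(im["fovy"])/2)
    a=np.array([np.ravel(u)-im["cx"],np.ravel(v)-im["cy"]]).astype(float).T;r=np.linalg.norm(a,axis=1)+1e-9
    d=np.c_[a/r[:,None]*np.sin(r/f)[:,None],np.cos(r/f)]@im["cam_to_world"][:3,:3].T
    o=im["cam_to_world"][:3,3];return o+d*((z-o[2])/d[:,2])[:,None]
def rectify(im,x0,x1,y0,y1,z,s):
    """top-down ortho picture of plane z; s px per m; rows = -x, cols = -y"""
    xs=np.arange(x1,x0,-1/s);ys=np.arange(y1,y0,-1/s);X,Y=np.meshgrid(xs,ys,indexing="ij")
    M=im["cam_to_world"];p=(np.dstack([X,Y,np.full_like(X,z)])-M[:3,3])@M[:3,:3]
    f=192/np.tan(np.radians(im["fovy"])/2);rr=np.hypot(p[...,0],p[...,1]);t=np.arctan2(rr,p[...,2])*f/(rr+1e-12)
    return cv2.remap(im["frame"],(p[...,0]*t+im["cx"]).astype(np.float32),(p[...,1]*t+im["cy"]).astype(np.float32),cv2.INTER_CUBIC)
E
python3 - <<'E'
from h import *
im=wrist();s=env.observe();print(s["position"],im["cam_to_world"],im["fovy"])
r=rectify(im,.2,.65,.05,.45,.036,1500)
np.savez("w1.npz",**im)
for t in ["scraper","chip_1","board"]:
  for q in env.regions_of("wrist",t):
    v,u=q["point"];print(t,q["score"],q["point"],q["pixels"].sum(),wpt(im,u,v,.04))
cv2.imwrite("pics/w1.png",r[...,::-1])
E
```

```text
[0.3081 0.2967 0.3194] [[ 0.2232  0.9236  0.3116  0.2223]
 [ 0.9748 -0.2116 -0.071   0.3188]
 [ 0.0004  0.3196 -0.9476  0.5016]
 [ 0.      0.      0.      1.    ]] 65.70646984690485
scraper 0.56 [276.3, 243.2] 1524 [[0.5276 0.2189 0.04  ]]
chip_1 0.53 [194.4, 268.1] 111 [[0.38   0.2982 0.04  ]]
chip_1 0.5 [227.7, 262.7] 85 [[0.4369 0.2764 0.04  ]]
chip_1 0.49 [224.4, 220.7] 125 [[0.415  0.2075 0.04  ]]
```

View pics/w1.png

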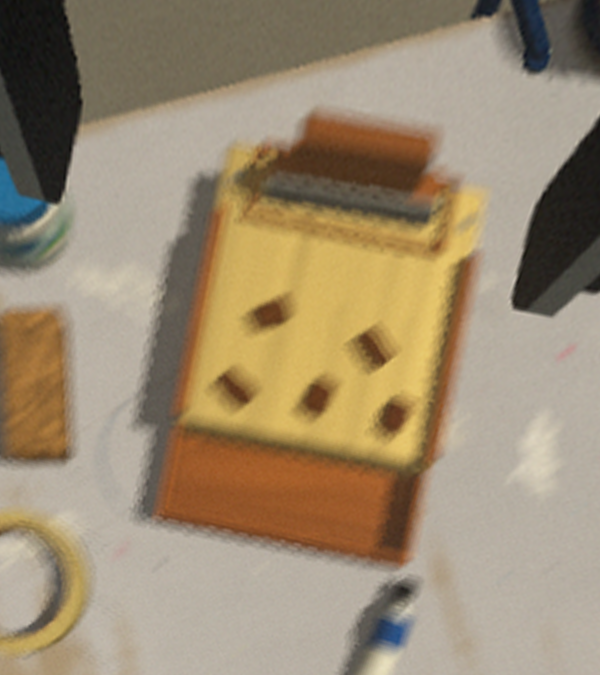

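The rectified wrist view (1500 px/m) shows the five chips at (271,315), (375,345), (235,387), (318,396), (392,414). The deck's front edge runs (177,425)–(437,468), and the scraper is at the top. Heading to the dial.

Emit:
jog_arm(targets=[[-2.6, -3.1, 0, 0, 0, 0], [-5.2, -6.1, 0, 0, 0, 0], [-7.8, -9.1, 0, 0, 0, 0], [-10.4, -12.1, 0, 0, 0, 0], [-13, -15.1, 0, 0, 0, 0], [-15.6, -18.1, 0, 0, 0, 0], [-18.2, -21.1, 0, 0, 0, 0], [-20.8, -24, 0, 0, 0, 0]])

```text
time_s: 2.23
position: [0.4525, 0.0223, 0.3182]
tool_rot: [[-0.975, 0.22, 0.0], [0.22, 0.975, 0.0], [0.0, 0.0, -1.0]]
ft_force: [0.9, 0.8, -0.4]
grip_width: 0.0854
gripper_force: 0.0
```

Emit:
jog_arm(targets=[[-2.6, -3, 0, 0, 0, 4], [-5, -6, 0, 0, 0, 9], [-7.5, -9, 0, 0, 0, 14], [-10, -12, 0, 0, 0, 18], [-12.5, -14.4, 0, 0, 0, 18], [-12.5, -14.4, 0, 0, 0, 18]])

```text
time_s: 2.73
position: [0.5443, -0.1485, 0.3156]
tool_rot: [[-0.857, 0.515, -0.003], [0.515, 0.857, 0.001], [0.003, -0.001, -1.0]]
ft_force: [0.5, 0.5, -0.8]
grip_width: 0.0857
gripper_force: 0.0
```

Run:
```python
from h import *
im=wrist();s=env.observe();print(s["time_s"],s["position"],s["tool_rot"],s["q"])
np.savez("w2.npz",**im)
a=rectify(im,.53,.72,-.28,-.1,.06,2100);b=rectify(im,.53,.72,-.28,-.1,.104,2100)
cv2.imwrite("pics/w2.png",np.hstack([a,b])[...,::-1])
```

```text
2.7833 [ 0.5432 -0.1462  0.3162] [[-0.8581  0.5134 -0.0025]
 [ 0.5134  0.8581  0.0015]
 [ 0.0029 -0.0001 -1.    ]] [-27.1223  20.2588  56.5969   0.008  103.3119 -86.2282]
```

View pics/w2.png

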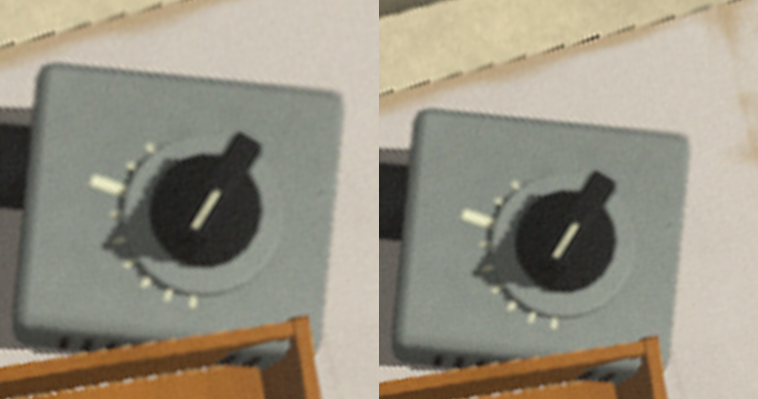

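Panel 1 (z = 60 mm) shows the dial axis at about (200,214) and the long mark at (107,186); short marks run from (193,301) up to (150,147). Panel 2 shows the bar at 32° from straight down. That puts the dial at (0.617, -0.196), with about 76° to turn clockwise.

Emit:
jog_arm(targets=[[-3, -0.2, 3, 0, 0, 1], [-6, -0.4, 6, 0, 0, 1], [-8.9, -0.5, 9, 0, 0, 1], [-8.9, -0.5, 12, 0, 0, 1], [-8.9, -0.5, 15, 0, 0, 1], [-8.9, -0.5, 15, 0, 0, 1]], hand=0.6)

```text
time_s: 3.28
position: [0.6138, -0.192, 0.1618]
tool_rot: [[-0.851, 0.526, -0.01], [0.526, 0.851, 0.006], [0.012, -0.0, -1.0]]
ft_force: [0.1, -0.5, -0.9]
grip_width: 0.0509
gripper_force: 0.0
```

Run:
```python
from h import *
im=wrist();s=env.observe();print(s["time_s"],s["position"],s["tool_rot"],s["q"],s["grip_width"])
save("pics/w3.png",im["frame"][100:],1.4)
for t in["dial"]:
  for q in env.regions_of("wrist",t):
    m=q["pixels"];v,u=q["point"];print(q["score"],q["point"],m.sum(),wpt(im,u,v,.1))
```

```text
3.3333 [ 0.6149 -0.1928  0.166 ] [[-0.8505  0.5259 -0.0054]
 [ 0.5259  0.8505  0.0032]
 [ 0.0063 -0.0001 -1.    ]] [-27.9257  32.6514  60.0052   0.0174  87.7012 -86.1948] 0.05172803016327991
0.81 [189.5, 258.5] 2269 [[ 0.6095 -0.1911  0.1   ]]
```

View pics/w3.png

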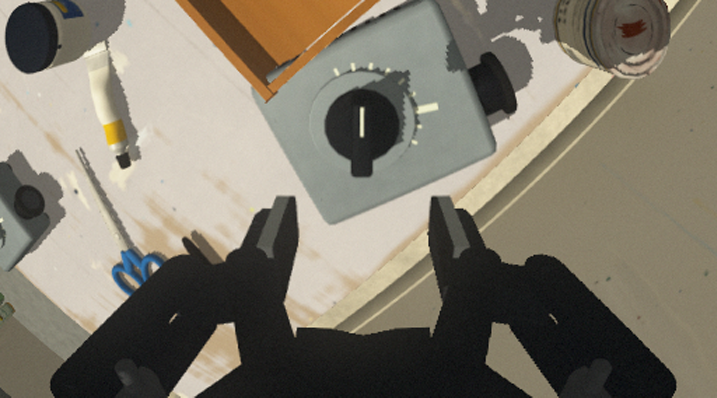

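The bar is vertical in the picture at column 362, between the fingertips at 297 and 430, so the alignment is good.

Run:
```python
from h import *
im=env.get_image("wrist");s=env.observe();R=s["tool_rot"];print(s["position"])
q=lambda u,v,z:wpt(im,u/1.4,v/1.4+100,z)[0]
e=q(362,177,.104);print("far end",e,"axis",e+.026*R[:,0])
for p in[(428,107),(337,72),(352,68),(370,68),(386,73),(418,125),(416,142)]:print(p,q(*p,.06))
T=np.array([q(*p,.06)[:2] for p in[(337,72),(352,68),(370,68),(386,73),(418,125),(416,142)]])
A=np.c_[2*T,np.ones(6)];x=np.linalg.lstsq(A,(T**2).sum(1),rcond=None)[0];print("center",x[:2],np.sqrt(x[2]+x[:2]@x[:2]))
```

```text
[ 0.6165 -0.1944  0.1706]
far end [ 0.6434 -0.2125  0.104 ] axis [ 0.6213 -0.1988  0.1039]
(428, 107) [ 0.6387 -0.1527  0.06  ]
(337, 72) [ 0.582  -0.1953  0.06  ]
(352, 68) [ 0.5852 -0.1847  0.06  ]
(370, 68) [ 0.5919 -0.1739  0.06  ]
(386, 73) [ 0.6009 -0.1661  0.06  ]
(418, 125) [ 0.6468 -0.1659  0.06  ]
(416, 142) [ 0.6578 -0.1737  0.06  ]
center [ 0.6247 -0.2027] 0.04353297843249827
```

Emit:
jog_arm(targets=[[-0.4, 0, 3, 0, 0, 0], [-0.4, 0, 6, 0, 0, 0], [-0.4, 0, 8, 0, 0, 0], [-0.4, 0, 9.1, 0, 0, 0], [-0.4, 0, 9.1, 0, 0, 0], [-0.4, 0, 9.1, 0, 0, 0]])

```text
time_s: 3.93
position: [0.62, -0.1979, 0.0794]
tool_rot: [[-0.849, 0.528, 0.003], [0.528, 0.849, -0.001], [-0.003, 0.0, -1.0]]
ft_force: [-0.6, -0.1, 0.3]
grip_width: 0.0512
gripper_force: 0.0
```

Emit:
jog_arm(targets=[[0, 0, 0, 0, 0, 0], [0, 0, 0, 0, 0, 0], [0, 0, 0, 0, 0, 0], [0, 0, 0, 0, 0, 0], [0, 0, 0, 0, 0, 0]], hand=0, newtons=40)

```text
time_s: 4.35
position: [0.6192, -0.1979, 0.0777]
tool_rot: [[-0.849, 0.528, 0.001], [0.528, 0.849, -0.0], [-0.001, 0.0, -1.0]]
ft_force: [-0.8, -0.3, -1.4]
grip_width: -0.0
gripper_force: 0.0
```

Run:
```python
from h import *
im=wrist();s=env.observe();print(s["position"],s["grip_width"],s["gripper_force"])
save("pics/w4.png",im["frame"][100:],1.4)
```

```text
[ 0.6191 -0.1979  0.0775] 1.934534394361011e-05 0.0
```

View pics/w4.png

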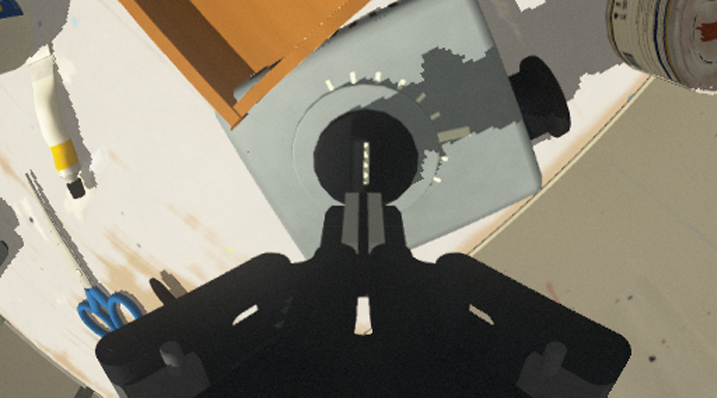

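Run:
```python
from h import *
im=env.get_image("wrist");s=env.observe();M=im["cam_to_world"];f=192/np.tan(np.radians(im["fovy"])/2)
def proj(p):
    c=(np.array(p)-M[:3,3])@M[:3,:3];r=np.hypot(*c[:2]);t=np.arctan2(r,c[2])*f/r
    return im["cx"]+c[0]*t,im["cy"]+c[1]*t
u,v=proj(s["position"]);print("tcp at view px",u*1.4,(v-100)*1.4,u,v,"cx,cy",im["cx"],im["cy"])
d=im["depth"]
def w3(cu,cv):
    u,v=int(cu/1.4),int(cv/1.4+100);a=np.array([u-im["cx"],v-im["cy"]]);r=np.hypot(*a);th=r/f
    D=d[v,u];c=np.array([*(a/r*np.tan(th)*D),D]);return D,M[:3,:3]@c+M[:3,3]
for p in[(365,130),(366,163),(366,145),(363,188),(352,188),(350,200),(376,200),(363,205),(363,230),(330,160),(400,160),(310,100),(440,135),(260,150)]:print(p,*w3(*p),im["frame"][int(p[1]/1.4+100),int(p[0]/1.4)])
t=np.load("top.npz")["P"];m=(t[...,2]>.066)&(t[...,2]<.12)&(abs(t[...,0]-.615)<.06)&(abs(t[...,1]+.19)<.05)
q=t[m];print(len(q),q.mean(0),q.min(0),q.max(0));q=q[q[:,2]>.09];print(len(q),q.mean(0),q.min(0),q.max(0))
```

```text
tcp at view px 364.72988892206155 171.40466163166437 260.521349230044 222.43190116547456 cx,cy 258.9881158843047 192.92384283102243
(365, 130) 0.17265262 [ 0.5951 -0.1834  0.0964] [30 29 31]
(366, 163) 0.16894706 [ 0.6054 -0.1892  0.1043] [196 195 161]
(366, 145) 0.16557214 [ 0.5985 -0.1848  0.1051] [247 247 227]
(363, 188) 0.17271584 [ 0.6146 -0.1962  0.1042] [42 40 40]
(352, 188) 0.1744153 [ 0.6128 -0.2006  0.1027] [37 39 39]
(350, 200) 0.14953159 [ 0.6066 -0.1966  0.1265] [89 90 82]
(376, 200) 0.1494809 [ 0.6114 -0.1889  0.1265] [91 90 83]
(363, 205) 0.14420821 [ 0.6085 -0.1924  0.1319] [28 30 29]
(363, 230) 0.12974323 [ 0.6091 -0.1928  0.1473] [27 27 26]
(330, 160) 0.20111172 [ 0.6059 -0.21    0.0742] [46 48 46]
(400, 160) 0.20178528 [ 0.6241 -0.1813  0.0736] [25 26 26]
(310, 100) 0.20526108 [ 0.5779 -0.2045  0.0608] [183 191 182]
(440, 135) 0.21017015 [ 0.628  -0.1582  0.0617] [140 141 115]
(260, 150) 0.21358387 [ 0.5859 -0.2424  0.0611] [186 191 181]
245 [ 0.6104 -0.1988  0.0778] [ 0.5556 -0.24    0.066 ] [ 0.6717 -0.14    0.1097]
49 [ 0.6187 -0.1984  0.1031] [ 0.5981 -0.2136  0.0962] [ 0.6404 -0.1834  0.1097]
```

Run:
```python
from h import *
im=env.get_image("scene");P=cloud(im);s=env.observe();R=s["tool_rot"]
print(s["position"],s["q"],s["time_s"],s["ft_force"])
w=env.get_image("wrist");print((w["cam_to_world"][:3,3]-s["position"])@R)
L=(P-s["position"])@R
m=(abs(L[...,0])<.05)&(abs(L[...,1])<.08)&(L[...,2]<.0)&(L[...,2]>-.15)
ys,xs=np.where(m);print(ys.min(),ys.max(),xs.min(),xs.max())
for z in range(-15,2):
    k=(abs(L[...,0])<.05)&(abs(L[...,1])<.08)&(L[...,2]>=z*.01)&(L[...,2]<z*.01+.01)
    if k.any():q=L[k];print(z,k.sum(),q.min(0),q.max(0))
y0,x0=max(0,int(np.median(ys))-70),max(0,int(np.median(xs))-70)
save("pics/s5.png",im["frame"][y0:y0+130,x0:x0+150],5);print(y0,x0)
```

```text
[ 0.6191 -0.1978  0.0773] [-28.1345  37.0278  66.8915   0.0016  76.0778 -86.2553] 4.5 [0.031  0.2235 0.4898]
[ 0.0825 -0.0009 -0.1827]Traceback (most recent call last):
  File "<stdin>", line 7, in <module>
    return umr_minimum(a, axis, None, out, keepdims, initial, where)
ValueError: zero-size array to reduction operation minimum which has no identity
```

```bash
cat >> h.py <<'E'
def wcloud(im):
    H,W=im["depth"].shape;f=192/np.tan(np.radians(im["fovy"])/2);v,u=np.mgrid[:H,:W].astype(float)
    a=u-im["cx"];b=v-im["cy"];r=np.hypot(a,b)+1e-9;t=np.tan(r/f)/r;D=im["depth"]
    return np.dstack([a*t*D,b*t*D,D])@im["cam_to_world"][:3,:3].T+im["cam_to_world"][:3,3]
E
python3 - <<'E'
from h import *
im=env.get_image("wrist");s=env.observe();R=s["tool_rot"];L=(wcloud(im)-s["position"])@R
for cu,cv in [(345,195),(352,197),(376,197),(382,197),(363,197),(350,215),(350,240),(340,215),(330,230),(345,250),(300,280),(363,188),(363,192)]:
    u,v=int(cu/1.4),int(cv/1.4+100);print(cu,cv,L[v,u]*1000)
E
```

```text
345 195 [-13.9186 -10.1453   2.6807]
352 197 [ 11.6026  -5.0905 -47.4814]
376 197 [ 10.9867   3.6469 -46.3198]
382 197 [ -0.4768   6.7702 -24.4826]
363 197 [ 11.4047  -0.9974 -47.0961]
350 215 [ 10.9045  -5.278  -59.5686]
350 240 [ 11.77    -4.808  -76.4332]
340 215 [  7.8193  -9.4448 -54.3054]
330 230 [  7.0627 -12.3039 -63.4688]
345 250 [ 12.3906  -6.2596 -82.5822]
300 280 [  7.6335 -18.5915 -91.5124]
363 188 [  4.9403  -1.0104 -27.2141]
363 192 [  2.6281  -1.0125 -26.5447]
```

The pads shut on nothing. Wrist depth shows the real fingertips about 47 mm short of the reported TCP, roughly 20 mm above the bar top. I'll open and descend carefully, watching the force.

Emit:
jog_arm(targets=[[0, 0, 0, 0, 0, 0], [0, 0, 0, 0, 0, 0], [0, 0, 0, 0, 0, 0], [0, 0, 0.5, 0, 0, 0], [0, 0, 1, 0, 0, 0], [0, 0, 1.5, 0, 0, 0], [0, 0, 1.5, 0, 0, 0]], hand=0.5)

```text
time_s: 5.18
position: [0.6184, -0.1975, 0.0606]
tool_rot: [[-0.849, 0.528, -0.002], [0.528, 0.849, 0.001], [0.003, -0.0, -1.0]]
ft_force: [0.2, -0.1, -0.6]
grip_width: 0.0428
gripper_force: 0.0
```

Run:
```python
from h import *
im=env.get_image("wrist");s=env.observe();R=s["tool_rot"];C=wcloud(im);L=(C-s["position"])@R
print(s["time_s"],s["position"],s["ft_force"],s["grip_width"])
# gripper points: within |x|<14, 10<|y|<60, lowest z
for sg in(-1,1):
    m=(abs(L[...,0])<.014)&(sg*L[...,1]>.015)&(sg*L[...,1]<.06)&(C[...,2]>.085)
    q=L[m]*1000
    i=np.argsort(-q[:,2])[:400:60];print(sg,m.sum());print(q[i])
save("pics/w5.png",im["frame"][100:],1.4)
```

```text
5.2333 [ 0.6186 -0.1976  0.0613] [ 0.0037  0.2504 -0.5868] 0.0425263776963607
-1 9949
[[ -4.1646 -22.7464 -40.7099]
 [  8.489  -22.3889 -46.352 ]
 [ 11.5775 -26.5342 -48.9662]
 [ 11.66   -25.6647 -51.2482]
 [  9.8514 -22.4765 -53.0677]
 [ -5.4215 -22.2475 -54.7266]
 [ 11.6949 -26.3619 -56.5125]]
1 10280
[[  7.0973  20.4662 -41.5774]
 [ 11.353   24.8954 -46.3887]
 [ -0.9251  20.0343 -49.0897]
 [ 12.1194  24.119  -51.1064]
 [ 11.9643  23.3485 -52.9068]
 [  7.5047  33.1536 -54.7185]
 [  7.4308  29.236  -56.3495]]
```

View pics/w5.png

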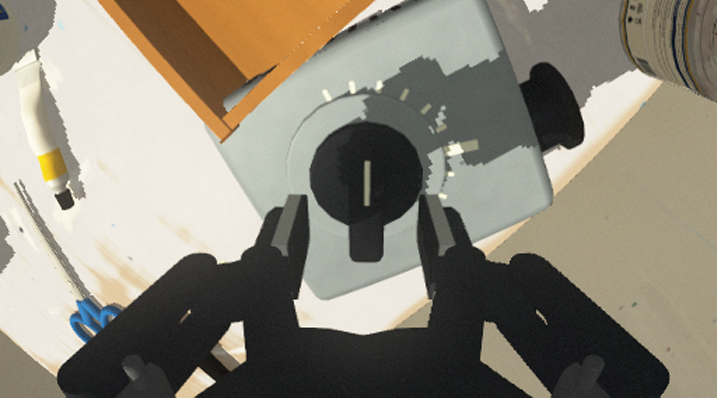

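The picture confirms it: the tips at rows ~195–200 are still well above the bar (the bar runs down to row 262). The tip offset is about −45 mm, so I need 2.5 cm more.

Emit:
jog_arm(targets=[[0, 0, 0.8, 0, 0, 0], [0, 0, 1.6, 0, 0, 0], [0, 0, 2.2, 0, 0, 0], [0, 0, 2.5, 0, 0, 0], [0, 0, 2.5, 0, 0, 0]])

```text
time_s: 5.65
position: [0.6186, -0.1975, 0.036]
tool_rot: [[-0.849, 0.528, -0.002], [0.528, 0.849, 0.001], [0.002, -0.0, -1.0]]
ft_force: [-0.2, 0.4, 0.7]
grip_width: 0.0426
gripper_force: 0.0
```

Emit:
jog_arm(targets=[[0, 0, 0, 0, 0, 0], [0, 0, 0, 0, 0, 0], [0, 0, 0, 0, 0, 0], [0, 0, 0, 0, 0, 0], [0, 0, 0, 0, 0, 0]], hand=0, newtons=40)

```text
time_s: 6.07
position: [0.6199, -0.197, 0.0378]
tool_rot: [[-0.849, 0.528, 0.002], [0.528, 0.849, 0.001], [-0.001, 0.002, -1.0]]
ft_force: [2.9, 4.4, 0.6]
grip_width: 0.0131
gripper_force: 41.2
```

Gripped (13 mm). Turning clockwise.

Emit:
jog_arm(targets=[[0, 0, 0, 0, 0, 5], [0, 0, 0, 0, 0, 10], [0, 0, 0, 0, 0, 15], [0, 0, 0, 0, 0, 20], [0, 0, 0, 0, 0, 25], [0, 0, 0, 0, 0, 30], [0, 0, 0, 0, 0, 35], [0, 0, 0, 0, 0, 40]])

```text
time_s: 6.73
position: [0.6184, -0.198, 0.0378]
tool_rot: [[-0.307, 0.952, -0.001], [0.952, 0.307, -0.001], [-0.0, -0.001, -1.0]]
ft_force: [-5.2, -0.3, 3.8]
grip_width: 0.013
gripper_force: 41.6
```

Emit:
jog_arm(targets=[[0, 0, 0, 0, 0, 5], [0, 0, 0, 0, 0, 10], [0, 0, 0, 0, 0, 15], [0, 0, 0, 0, 0, 20], [0, 0, 0, 0, 0, 25], [0, 0, 0, 0, 0, 30], [0, 0, 0, 0, 0, 34], [0, 0, 0, 0, 0, 34]])

```text
time_s: 7.4
position: [0.6168, -0.1979, 0.0378]
tool_rot: [[0.277, 0.961, -0.005], [0.961, -0.277, 0.0], [-0.001, -0.005, -1.0]]
ft_force: [-11.1, -0.5, 7.1]
grip_width: 0.0134
gripper_force: 42.1
```

Run:
```python
from h import *
im=env.get_image("wrist");s=env.observe();print(s["position"],s["tool_rot"],s["ft_force"],s["grip_width"])
R=s["tool_rot"];print("pointer dir deg",np.degrees(np.arctan2(R[1,0],R[0,0])))
C=wcloud(im);F=im["frame"].astype(int)
# bright marks on the extractor top
m=(abs(C[...,2]-.061)<.008)&(np.hypot(C[...,0]-.619,C[...,1]+.198)<.06)&(np.hypot(C[...,0]-.619,C[...,1]+.198)>.035)&(F.min(2)>0)
g=(m&((F[...,0]-F[...,2]>15)|(F.min(2)>212))).astype(np.uint8)
n,l,st,ce=cv2.connectedComponentsWithStats(g)
for i in range(1,n):
    if st[i,4]>8: p=C[l==i];c=np.median(p,0);d=c[:2]-[.6187,-.198];print(st[i,4],ce[i],c,np.hypot(*d),np.degrees(np.arctan2(d[1],d[0])))
```

```text
[ 0.6168 -0.1979  0.0378] [[ 0.2746  0.9616 -0.0048]
 [ 0.9616 -0.2746  0.0002]
 [-0.0011 -0.0047 -1.    ]] [-10.3104   0.0685   6.2383] 0.013557430499632699
pointer dir deg 74.06468401866395
291 [263.1684 157.701 ] [ 0.6317 -0.152   0.0613] 0.047854553429187006 74.19468403416177
37 [241.027  170.4054] [ 0.618  -0.1557  0.0613] 0.04234902716431642 90.90768333163736
36 [283.8056 172.3333] [ 0.6404 -0.1634  0.0611] 0.04086588961962857 57.87730351475207
34 [221.3529 178.5882] [ 0.606  -0.1571  0.061 ] 0.042796653335013535 107.21194636997274
38 [302.3421 182.3947] [ 0.6491 -0.1718  0.0615] 0.04017811695064795 40.765890902461216
40 [205.725 191.7  ] [ 0.5948 -0.162   0.0611] 0.04315878847407233 123.5611642463281
33 [195.7879 207.8485] [ 0.5858 -0.1696  0.0613] 0.043502121802388445 139.23254713700544
35 [192.     226.0857] [ 0.5793 -0.1802  0.0614] 0.043271179907335026 155.68629821079006
27 [194.     243.7778] [ 0.5762 -0.1918  0.0612] 0.04297152615710802 171.74383811342014
223 [178.7803 267.9731] [ 0.5606 -0.2044  0.0636] 0.058491852943873664 -173.68053518555936
```

Run:
```python
import numpy as np
from scipy.optimize import least_squares
T=np.array([[.6317,-.152],[.618,-.1557],[.606,-.1571],[.5948,-.162],[.5858,-.1696],[.5793,-.1802],[.5762,-.1918],[.6404,-.1634],[.6491,-.1718]])
k=np.array([0,1,2,3,4,5,6,-1,-2]);L=k==0
def f(p,fix):
    st=17.19 if fix else p[4];a=np.radians(p[2]+k*st);r=np.where(L,p[5],p[3])
    return ((p[:2]+np.c_[np.cos(a),np.sin(a)]*r[:,None])-T).ravel()
for fix in(0,1):
    s=least_squares(f,[.618,-.198,73,.042,17,.046],args=(fix,),x_scale=[.01,.01,10,.01,10,.01]);print(s.x,np.abs(s.fun).max())
```

```text
[ 6.16625172e-01 -1.96319846e-01  7.11484008e+01  4.06718563e-02
  1.70629759e+01  4.68134197e-02] 0.0002518150683188669
[ 6.16545180e-01 -1.96007866e-01  7.09040331e+01  4.04419492e-02
  1.70024810e+01  4.65441187e-02] 0.00023106955221377512
```

The tick fit (0.25 mm residual) puts the long mark at 71.0°. The pointer is at 74.1°, so it needs 3° more, with a small shift to relieve the side load.

Emit:
jog_arm(targets=[[0, -0.1, 0, 0, 0, 2], [-0.05, -0.2, 0, 0, 0, 3.1], [-0.05, -0.2, 0, 0, 0, 3.1], [-0.05, -0.2, 0, 0, 0, 3.1]])

```text
time_s: 7.78
position: [0.6168, -0.1978, 0.0378]
tool_rot: [[0.325, 0.946, -0.0], [0.946, -0.325, -0.0], [-0.0, -0.0, -1.0]]
ft_force: [-4.1, -0.3, 5.4]
grip_width: 0.0135
gripper_force: 41.8
```

Emit:
jog_arm(targets=[[0, 0, 0, 0, 0, 0], [0, 0, 0, 0, 0, 0], [0, 0, 0, 0, 0, 0], [0, 0, 0, 0, 0, 0], [0, 0, -4, 0, 0, 0], [0, 0, -8, 0, 0, 0], [0, 0, -12, 0, 0, 0], [0, 0, -12, 0, 0, 0]], hand=0.5)

```text
time_s: 8.45
position: [0.62, -0.1991, 0.166]
tool_rot: [[0.325, 0.946, 0.013], [0.946, -0.325, -0.007], [-0.002, 0.015, -1.0]]
ft_force: [0.6, -0.3, 1.3]
grip_width: 0.0427
gripper_force: 0.0
```

Run:
```python
from h import *
im=env.get_image("wrist");s=env.observe();print(s["time_s"],s["position"],s["tool_rot"],s["q"])
C=wcloud(im);F=im["frame"].astype(int);c=np.array([.6166,-.1961]);r=np.hypot(C[...,0]-c[0],C[...,1]-c[1])
m=(C[...,2]>.098)&(C[...,2]<.108)&(r<.035);p=C[m]
d=p[:,:2]-p[:,:2].mean(0);w,V=np.linalg.eigh(d.T@d);print("bar",m.sum(),p.mean(0),np.degrees(np.arctan2(V[1,1],V[0,1])),p.min(0),p.max(0))
w_=m&(F.min(2)>110);p=C[w_];d=p[:,:2]-p[:,:2].mean(0);wv,V=np.linalg.eigh(d.T@d);print("line",w_.sum(),p.mean(0),np.degrees(np.arctan2(V[1,1],V[0,1])))
cv2.imwrite("pics/w6.png",rectify(im,.54,.69,-.27,-.12,.07,3000)[...,::-1])
```

```text
8.5 [ 0.6188 -0.1985  0.1619] [[ 0.3249  0.9457  0.0082]
 [ 0.9457 -0.3249 -0.0043]
 [-0.0014  0.0091 -1.    ]] [-28.2031  32.9012  60.2306   0.0036  86.339   -9.2444]
bar 808 [ 0.6171 -0.1946  0.1039] 70.62105615227345 [ 0.6039 -0.2198  0.0995] [ 0.6299 -0.1718  0.1064]
line 63 [ 0.621  -0.1836  0.1046] 70.7771675716429
```

The dial sits at 70.7° against the mark at 71.0°. On to the scraper.

Emit:
jog_arm(targets=[[0, 0, -4, 0, 0, 0], [0, 0, -8, 0, 0, 0], [0, 0, -12, 0, 0, 0], [1.5, -1, -15.5, 0, 0, -2], [5, -3.3, -16.5, 0, 0, -4], [8.4, -5.5, -16.5, 0, 0, -6], [11.8, -7.7, -16.5, 0, 0, -8], [15.2, -10, -16.5, 0, 0, -9.6]], hand=0.6)

```text
time_s: 9.17
position: [0.5712, -0.0198, 0.3211]
tool_rot: [[0.162, 0.987, -0.001], [0.987, -0.162, 0.001], [0.0, -0.001, -1.0]]
ft_force: [0.7, 0.2, 0.2]
grip_width: 0.0512
gripper_force: 0.0
```

Run:
```python
from h import *
s=env.observe();R=s["tool_rot"];print(s["time_s"],s["position"],R,s["q"])
print((np.array([.513,.20,.30])-s["position"])@R)
```

```text
9.1667 [ 0.5712 -0.0198  0.3211] [[ 0.1616  0.9869 -0.0014]
 [ 0.9869 -0.1616  0.0005]
 [ 0.0003 -0.0015 -1.    ]] [-13.8591  21.2105  54.396    0.0107 104.4778  -4.5586]
[ 0.2075 -0.0929  0.0212]
```

Emit:
jog_arm(targets=[[3.7, -1.7, 0, 0, 0, 0], [7.4, -3.3, 0, 0, 0, 0], [11.1, -5, 0, 0, 0, 0], [14.8, -6.6, 1, 0, 0, 0], [18, -8.2, 3, 0, 0, 0], [20.5, -9.2, 5.5, 0, 0, 0], [20.5, -9.2, 6, 0, 0, 0], [20.5, -9.2, 6, 0, 0, 0]])

```text
time_s: 9.83
position: [0.5132, 0.1968, 0.2595]
tool_rot: [[0.16, 0.987, -0.005], [0.987, -0.16, -0.001], [-0.002, -0.005, -1.0]]
ft_force: [0.1, -0.1, 0.0]
grip_width: 0.0512
gripper_force: 0.0
```

Run:
```python
from h import *
im=env.get_image("wrist");s=env.observe();R=s["tool_rot"];print(s["time_s"],s["position"],R)
np.savez("w7.npz",**im)
C=wcloud(im);F=im["frame"]
m=(C[...,2]>.086)&(C[...,2]<.102)&(abs(C[...,0]-.513)<.06)&(abs(C[...,1]-.219)<.08)
m=cv2.morphologyEx(m.astype(np.uint8),cv2.MORPH_OPEN,np.ones((3,3)))>0
p=C[m][:,:2].astype(np.float32)*1000;print("handle",m.sum(),cv2.minAreaRect(p),np.median(C[m],0))
m=(abs(C[...,2]-.036)<.003)&(C[...,0]>.3)&(C[...,0]<.56)&(C[...,1]>.1)&(C[...,1]<.36);print("deck",m.sum(),cv2.minAreaRect(C[m][:,:2].astype(np.float32)*1000))
a=rectify(im,.30,.58,.1,.36,.036,2000);cv2.imwrite("pics/w7.png",a[...,::-1])
```

```text
9.8833 [0.5142 0.1959 0.2611] [[ 0.1621  0.9868 -0.0023]
 [ 0.9868 -0.1621 -0.0006]
 [-0.001  -0.0021 -1.    ]]
handle 897 ((515.5735473632812, 222.9065399169922), (77.8935546875, 16.383338928222656), 80.41989135742188) [0.5155 0.2247 0.094 ]
deck 11700 ((443.79840087890625, 235.92294311523438), (175.76303100585938, 188.79379272460938), 78.42887878417969)
```

View pics/w7.png

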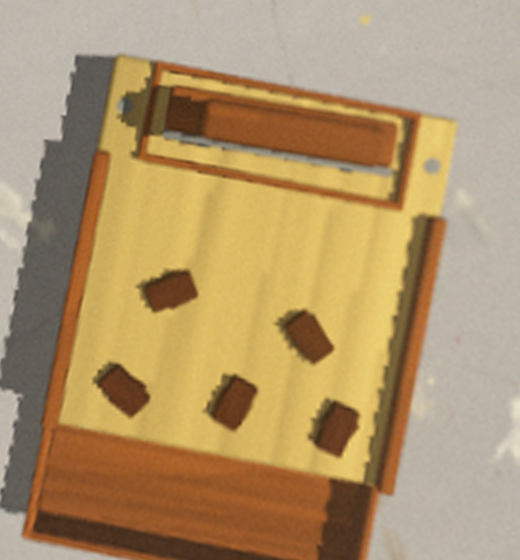

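The rectified view (2000 px/m) shows the handle centred at about (300,130), the pocket corners at (157,63), (418,115), (403,208) and (140,158), and the chips at rows 290–430. That gives board yaw ≈ −11.4°, origin (0.420, 0.241), ledge (0.512, 0.221), and the scraper at (0.5156, 0.2229) with yaw −9.6°.

Emit:
jog_arm(targets=[[1.5, -0.2, 4, 0, 0, 0], [2.7, -0.2, 8, 0, 0, 0], [2.7, -0.2, 12, 0, 0, 0], [2.7, -0.2, 16, 0, 0, 0], [2.7, -0.2, 20, 0, 0, 0], [2.7, -0.2, 22.5, 0, 0, 0], [2.7, -0.2, 23.8, 0, 0, 0], [2.7, -0.2, 23.8, 0, 0, 0]])

```text
time_s: 10.55
position: [0.5166, 0.2213, 0.0218]
tool_rot: [[0.165, 0.986, -0.004], [0.986, -0.165, -0.001], [-0.002, -0.004, -1.0]]
ft_force: [-0.4, -0.4, 0.1]
grip_width: 0.0511
gripper_force: 0.0
```

Emit:
jog_arm(targets=[[0, 0, 0, 0, 0, 0], [0, 0, 0, 0, 0, 0], [0, 0, 0, 0, 0, 0], [0, 0, 0, 0, 0, 0], [0, 0, 0, 0, 0, 0], [0, 0, 0, 0, 0, 0]], hand=0, newtons=60)

```text
time_s: 11.05
position: [0.5179, 0.2227, 0.0257]
tool_rot: [[0.163, 0.987, 0.003], [0.987, -0.163, 0.0], [0.001, 0.003, -1.0]]
ft_force: [0.4, -2.6, 7.1]
grip_width: 0.017
gripper_force: 61.0
```

Run:
```python
from h import *
s=env.observe();R=s["tool_rot"];print(s["time_s"],s["position"],R,s["ft_force"],s["grip_width"])
```

```text
11.05 [0.5179 0.2227 0.0257] [[ 0.163   0.9866  0.0031]
 [ 0.9866 -0.163   0.0001]
 [ 0.0006  0.003  -1.    ]] [ 0.3582 -2.5712  7.0783] 0.016998579441142452
```

Held: 17 mm width, 61 N. Lifting and moving over the deck's rear, left of centre, clear of the chips.

Emit:
jog_arm(targets=[[0, 0, -1, 0, 0, 0], [0, 0, -3, 0, 0, 1], [0, 0, -5, 0, 0, 2], [-0.7, -2, -5, 0, 0, 2], [-1.5, -4, -5, 0, 0, 2], [-2.2, -5.5, -5, 0, 0, 2], [-2.2, -5.5, -5, 0, 0, 2], [-2.2, -5.5, -5, 0, 0, 2]])

```text
time_s: 11.72
position: [0.459, 0.2102, 0.0751]
tool_rot: [[0.197, 0.98, 0.001], [0.98, -0.197, 0.0], [0.0, 0.001, -1.0]]
ft_force: [0.4, 0.6, -1.8]
grip_width: 0.017
gripper_force: 59.9
```

Run:
```python
from h import *
im=env.get_image("wrist");s=env.observe();R=s["tool_rot"];print(s["time_s"],s["position"],R,s["ft_force"],s["grip_width"])
C=wcloud(im);L=(C-s["position"])@R*1000
# scraper foot top visible on camera (+x) side, and its bottom edge
for u in range(230,300,10):
    col=L[:,u];z=C[:,u,2]
    print(u,[(v,*np.round(col[v]).astype(int),round(z[v]*1000)) for v in range(120,250,10)][:13])
```

```text
11.7667 [0.4597 0.2102 0.0749] [[ 0.1973  0.9803  0.0013]
 [ 0.9803 -0.1973  0.0003]
 [ 0.0006  0.0012 -1.    ]] [ 0.4096  0.5906 -0.7219] 0.016815674957278405
230 [(120, np.int64(64), np.int64(-23), np.int64(38), 37), (130, np.int64(56), np.int64(-23), np.int64(39), 36), (140, np.int64(48), np.int64(-23), np.int64(40), 35), (150, np.int64(41), np.int64(-23), np.int64(39), 36), (160, np.int64(33), np.int64(-24), np.int64(38), 37), (170, np.int64(25), np.int64(-24), np.int64(39), 36), (180, np.int64(17), np.int64(-24), np.int64(39), 36), (190, np.int64(9), np.int64(-24), np.int64(39), 36), (200, np.int64(1), np.int64(-25), np.int64(38), 37), (210, np.int64(-8), np.int64(-25), np.int64(38), 37), (220, np.int64(-17), np.int64(-25), np.int64(39), 36), (230, np.int64(-26), np.int64(-26), np.int64(39), 36), (240, np.int64(10), np.int64(-16), np.int64(-47), 122)]
240 [(120, np.int64(64), np.int64(-16), np.int64(39), 36), (130, np.int64(56), np.int64(-16), np.int64(38), 37), (140, np.int64(49), np.int64(-16), np.int64(38), 37), (150, np.int64(54), np.int64(-11), np.int64(-32), 107), (160, np
[... 3327 characters left out ...]
123)]
290 [(120, np.int64(64), np.int64(21), np.int64(38), 37), (130, np.int64(56), np.int64(22), np.int64(38), 37), (140, np.int64(48), np.int64(22), np.int64(39), 36), (150, np.int64(41), np.int64(22), np.int64(38), 37), (160, np.int64(33), np.int64(22), np.int64(38), 37), (170, np.int64(25), np.int64(22), np.int64(38), 37), (180, np.int64(17), np.int64(23), np.int64(39), 36), (190, np.int64(9), np.int64(23), np.int64(39), 36), (200, np.int64(1), np.int64(23), np.int64(39), 36), (210, np.int64(-8), np.int64(23), np.int64(38), 37), (220, np.int64(-17), np.int64(24), np.int64(38), 37), (230, np.int64(-26), np.int64(24), np.int64(39), 36), (240, np.int64(-33), np.int64(24), np.int64(35), 40)]
```

The foot's underside is at z_rep + 10.5 mm, and the scraper is centred in the grip. Lowering to 1 mm above the deck, then the first stroke.

Emit:
jog_arm(targets=[[0, 0, 2.5, 0, 0, 0], [0, 0, 4, 0, 0, 0], [0, 0, 4.8, 0, 0, 0], [0, 0, 4.8, 0, 0, 0], [0, 0, 4.8, 0, 0, 0]])

```text
time_s: 12.18
position: [0.4599, 0.2102, 0.0263]
tool_rot: [[0.197, 0.98, 0.0], [0.98, -0.197, 0.0], [0.0, 0.0, -1.0]]
ft_force: [-0.0, 0.1, -0.4]
grip_width: 0.0169
gripper_force: 61.1
```

Emit:
jog_arm(targets=[[0, -1.2, 0, 0, 0, 0], [0, -2.5, 0, 0, 0, 0], [0, -4, 0, 0, 0, 0], [0, -5.5, 0, 0, 0, 0], [0, -7, 0, 0, 0, 0], [0, -8.5, 0, 0, 0, 0], [0, -10, 0, 0, 0, 0], [0, -11, 0, 0, 0, 0]])

```text
time_s: 12.85
position: [0.3506, 0.2321, 0.0265]
tool_rot: [[0.197, 0.98, 0.0], [0.98, -0.197, 0.0], [0.0, 0.0, -1.0]]
ft_force: [-0.5, 0.5, -1.8]
grip_width: 0.0168
gripper_force: 61.1
```

```bash
cat >> h.py <<'E'
O=np.array([.4203,.2407]);BX=np.array([.980,-.198]);BY=np.array([.198,.980])
def chips(im):
    C=wcloud(im);F=im["frame"].astype(int);d=C[...,:2]-O;bx=d@BX;by=d@BY;z=C[...,2]
    for nm,m in(("deck",(abs(bx-.0)<.069)&(abs(by)<.078)&(z>.039)&(z<.048)),("trough",(bx>-.128)&(bx<-.072)&(abs(by)<.082)&(z>.007)&(z<.035))):
        n,l,st,_=cv2.connectedComponentsWithStats(m.astype(np.uint8))
        for i in range(1,n):
            if st[i,4]>25:k=l==i;print(nm,st[i,4],"bx %.3f by %.3f z %.3f"%(np.median(bx[k]),np.median(by[k]),np.median(z[k])),F[k].mean(0).astype(int))
E
python3 - <<'E'
from h import *
im=env.get_image("wrist");s=env.observe();print(s["time_s"],s["position"],s["tool_rot"][:,1],s["ft_force"],s["grip_width"]);chips(im)
E
```

```text
12.9 [0.349  0.2321 0.0264] [ 0.9805 -0.1965 -0.0014] [-2.2969 -0.2716 -1.6834] 0.016951016543305275
deck 1108 bx -0.045 by 0.050 z 0.043 [66 38 20]
deck 89 bx 0.068 by 0.054 z 0.041 [102  56  25]
deck 1010 bx -0.015 by 0.045 z 0.043 [73 42 22]
deck 74 bx 0.068 by 0.031 z 0.041 [94 53 24]
deck 47 bx -0.062 by 0.033 z 0.044 [86 52 26]
deck 132 bx 0.069 by -0.002 z 0.040 [103  60  27]
deck 26 bx 0.069 by -0.036 z 0.040 [106  63  30]
trough 395 bx -0.101 by 0.081 z 0.021 [84 49 26]
trough 391 bx -0.089 by -0.007 z 0.027 [89 47 24]
trough 616 bx -0.096 by -0.036 z 0.016 [95 51 26]
```

Two chips are left on the deck, at by 45–50 mm. Lifting, going back, and taking the second stroke on the left side.

Emit:
jog_arm(targets=[[0, 0, -1.5, 0, 0, 0], [0, 0, -3.5, 0, 0, 0], [1, 3, -3.5, 0, 0, 0], [2.2, 6, -3.5, 0, 0, 0], [3.4, 9, -3.5, 0, 0, 0], [4.4, 11.3, -3.5, 0, 0, 0], [4.4, 11.3, -3.5, 0, 0, 0], [4.4, 11.3, -2, 0, 0, 0]])

```text
time_s: 13.57
position: [0.474, 0.2531, 0.0479]
tool_rot: [[0.198, 0.98, 0.005], [0.98, -0.198, 0.002], [0.003, 0.005, -1.0]]
ft_force: [-0.5, 0.7, -1.5]
grip_width: 0.017
gripper_force: 61.2
```

Emit:
jog_arm(targets=[[0, 0, 1.3, 0, 0, 0], [0, 0, 2, 0, 0, 0], [0, 0, 2, 0, 0, 0], [0, 0, 2, 0, 0, 0]])

```text
time_s: 13.9
position: [0.4709, 0.2526, 0.0263]
tool_rot: [[0.197, 0.98, 0.0], [0.98, -0.197, 0.0], [0.0, 0.0, -1.0]]
ft_force: [-0.3, 0.0, -1.4]
grip_width: 0.0171
gripper_force: 61.7
```

Emit:
jog_arm(targets=[[0, -1.2, 0, 0, 0, 0], [0, -2.5, 0, 0, 0, 0], [0, -4, 0, 0, 0, 0], [0, -5.5, 0, 0, 0, 0], [0, -7, 0, 0, 0, 0], [0, -8.5, 0, 0, 0, 0], [0, -10, 0, 0, 0, 0], [0, -11.3, 0, 0, 0, 0]])

```text
time_s: 14.57
position: [0.3593, 0.2751, 0.0267]
tool_rot: [[0.197, 0.98, 0.001], [0.98, -0.197, 0.0], [0.0, 0.001, -1.0]]
ft_force: [0.1, -0.1, -1.0]
grip_width: 0.0172
gripper_force: 61.8
```

Emit:
jog_arm(targets=[[0, 0, -1.5, 0, 0, 0], [0, 0, -3.5, 0, 0, 0], [0, 3, -6, 0, 0, 0], [0, 6, -8, 0, 0, 0], [-1, 9, -8, 0, 0, 0], [-1, 11, -8, 0, 0, 0], [-1, 11, -8, 0, 0, 0]])

```text
time_s: 15.15
position: [0.4694, 0.2423, 0.1068]
tool_rot: [[0.2, 0.98, 0.003], [0.98, -0.2, 0.0], [0.001, 0.003, -1.0]]
ft_force: [-0.6, -0.7, -2.7]
grip_width: 0.0171
gripper_force: 61.8
```

Run:
```python
from h import *
im=env.get_image("wrist");s=env.observe();print(s["time_s"],s["position"],s["tool_rot"],s["ft_force"],s["grip_width"]);chips(im)
save("w9.png",im["frame"]);np.savez("w9.npz",**im)
P=env.get_image("top");np.savez("top9.npz",P=cloud(P),F=P["frame"])
```

```text
15.2 [0.4671 0.2428 0.1063] [[ 0.1991  0.98    0.0008]
 [ 0.98   -0.1991  0.0002]
 [ 0.0004  0.0008 -1.    ]] [-0.9411  0.7151 -2.4406] 0.017263102807282778
deck 101 bx 0.069 by 0.027 z 0.041 [140  81  35]
trough 30 bx -0.113 by 0.081 z 0.026 [167  97  47]
trough 317 bx -0.095 by 0.066 z 0.011 [103  59  33]
trough 292 bx -0.106 by 0.025 z 0.011 [111  62  34]
trough 219 bx -0.091 by -0.009 z 0.023 [78 48 27]
trough 261 bx -0.101 by -0.037 z 0.011 [104  60  32]
trough 131 bx -0.086 by -0.060 z 0.011 [113  72  38]
```

All five chips are in the trough and the deck is clear. Returning the scraper over the pocket.

Emit:
jog_arm(targets=[[-0.6, 2.5, 0, 0, 0, 0], [-1.1, 5, 0, 0, 0, 0], [-1.1, 5, 2, 0, 0, 0], [-1.1, 5, 5, 0, 0, 0], [-1.1, 5, 5, 0, 0, 0], [-1.1, 5, 5, 0, 0, 0]])

```text
time_s: 15.75
position: [0.511, 0.2231, 0.0558]
tool_rot: [[0.197, 0.98, -0.003], [0.98, -0.197, -0.001], [-0.001, -0.003, -1.0]]
ft_force: [0.6, 0.5, -1.5]
grip_width: 0.0168
gripper_force: 61.5
```

Run:
```python
from h import *
im=env.get_image("wrist");s=env.observe();R=s["tool_rot"];print(s["time_s"],s["position"],R,s["ft_force"])
print("to go",(np.array([.5145,.222,.0255])-s["position"])@R)
C=np.load("w9.npz");d=dict(C);c=wcloud(d);q=c[...,:2]-O;bx=q@BX;by=q@BY;m=(bx>-.128)&(bx<-.06)&(by>-.025)&(by<.01)&(c[...,2]>.007)&(c[...,2]<.034)
print(np.percentile(np.c_[bx[m],by[m],c[...,2][m]],[2,25,50,75,98],axis=0))
f=cv2.imread("w9.png");cv2.imwrite("pics/fin.png",cv2.resize(f,(768,576)))
```

```text
15.8 [0.5121 0.2233 0.0571] [[ 0.1964  0.9805 -0.0002]
 [ 0.9805 -0.1964  0.    ]
 [-0.     -0.0002 -1.    ]] [ 0.0285  0.7938 -0.5685]
to go [-0.0008  0.0026  0.0316]
[[-0.0973 -0.0167  0.0083]
 [-0.0938 -0.0127  0.0166]
 [-0.0915 -0.0087  0.0228]
 [-0.0908 -0.0045  0.028 ]
 [-0.09   -0.0017  0.0297]]
```

Emit:
jog_arm(targets=[[-0.1, 0.2, 1, 0, 0, 0], [-0.1, 0.2, 2, 0, 0, 0], [-0.1, 0.2, 2.7, 0, 0, 0], [-0.1, 0.2, 3.1, 0, 0, 0], [-0.1, 0.2, 3.2, 0, 0, 0], [-0.1, 0.2, 3.2, 0, 0, 0]])

```text
time_s: 16.3
position: [0.514, 0.2213, 0.0248]
tool_rot: [[0.197, 0.98, -0.0], [0.98, -0.197, -0.0], [-0.0, -0.0, -1.0]]
ft_force: [-4.4, -1.5, 6.4]
grip_width: 0.017
gripper_force: 62.8
```

Seated on the ledge. Releasing and rising.

Emit:
jog_arm(targets=[[0, 0, 0, 0, 0, 0], [0, 0, 0, 0, 0, 0], [0, 0, 0, 0, 0, 0], [0, 0, 0, 0, 0, 0], [0, 0, -2, 0, 0, 0], [0, 0, -6, 0, 0, 0], [0, 0, -10, 0, 0, 0], [0, 0, -14, 0, 0, 0]], hand=0.6)

```text
time_s: 16.97
position: [0.514, 0.2213, 0.1658]
tool_rot: [[0.197, 0.98, -0.001], [0.98, -0.197, -0.0], [-0.0, -0.001, -1.0]]
ft_force: [0.6, -0.2, -0.3]
grip_width: 0.0512
gripper_force: 0.0
```

Emit:
jog_arm(targets=[[0, -2, -4, 0, 0, 0], [0, -5, -7, 0, 0, 0], [0, -8, -7, 0, 0, 0], [0, -10, -7, 0, 0, 0], [0, -10, -7, 0, 0, 0], [0, -10, -7, 0, 0, 0]])

```text
time_s: 17.47
position: [0.4159, 0.2413, 0.2346]
tool_rot: [[0.196, 0.981, 0.001], [0.981, -0.196, 0.0], [0.0, 0.001, -1.0]]
ft_force: [0.2, -1.3, -0.2]
grip_width: 0.0515
gripper_force: 0.0
```

Run:
```python
from h import *
im=env.get_image("wrist");s=env.observe();print(s["time_s"],s["position"],s["ft_force"],s["grip_width"]);chips(im)
C=wcloud(im);d=C[...,:2]-O;bx=d@BX;by=d@BY
for a,b in((.09,.1),(.055,.06)):
    m=(C[...,2]>a-.004)&(C[...,2]<b)&(abs(bx-.093)<.04)&(abs(by)<.08)
    print(m.sum(),cv2.minAreaRect(np.c_[bx[m],by[m]].astype(np.float32)*1000),np.median(C[...,2][m]))
cv2.imwrite("pics/fin.png",rectify(im,.26,.58,.1,.40,.03,1800)[...,::-1])
```

```text
17.5167 [0.4166 0.2411 0.2343] [-0.324  -0.3838 -0.4283] 0.05125648752889411
trough 190 bx -0.096 by 0.066 z 0.011 [100  56  32]
trough 180 bx -0.107 by 0.024 z 0.011 [102  57  32]
trough 94 bx -0.092 by -0.009 z 0.027 [82 48 27]
trough 155 bx -0.102 by -0.038 z 0.012 [106  59  32]
trough 145 bx -0.083 by -0.061 z 0.011 [98 58 32]
1014 ((94.46379089355469, 0.526519775390625), (19.1318416595459, 77.75160217285156), 1.648207187652588) 0.09399046456314358
686 ((93.3081283569336, 0.1361846923828125), (109.54913330078125, 26.87349510192871), 89.7833480834961) 0.057832801618897006
```

View pics/fin.png

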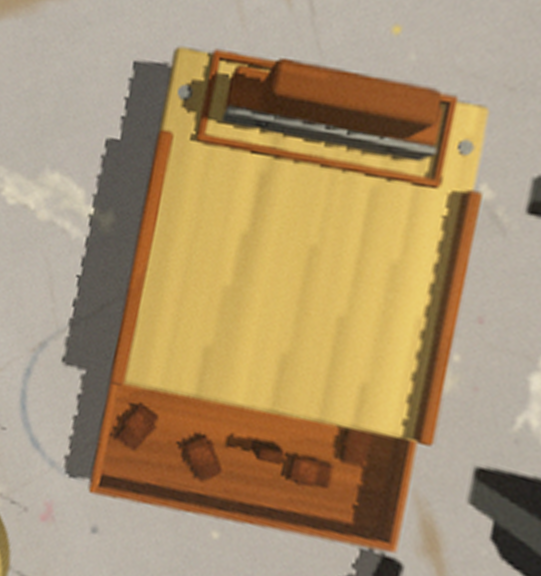

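The deck is clear. All five chips lie in the trough, at about (135,425), (202,455), (258,448), (307,468) and (355,445). The scraper stands in its pocket at (340,100), foot centred on the ledge with its top at 58 mm. Handing in.

```bash
python3 -c "
from rig import env
print(env.close_job())"
```

```text
the job is handed in; nothing more can be done
None
```

The job is handed in, after about 17.5 s of the 72 s allowed: the larger extractor's dial measured within about 0.3° of the long mark, all five chips were in the trough (one of them on edge), and the scraper was standing back in its ledge.

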